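Proof pull on a glued anchor to the set mark of a spring gauge

ROBOT

A 7-joint arm with a two-finger parallel gripper is mounted at the origin on the work surface. World frame = base frame: x ahead of the robot, y to its left, z up, the work surface at z = 0. Lengths are in m, angles in rad, forces in N, time in s.
With the tool pointing down it reaches from about 0.4 to 0.875 m from the base axis. Payload 19.3 kg.
Tool frame: the origin (TCP) lies on the centre line of the jaws, within the pads' length; the fingertips stand 14 mm ahead of it and the grasp point (between the pads) lies 5 mm behind it; z points along the fingers, y is the line along which they close (so a half turn about z gives the same grasp; the last joint's range is limited). The gripper opens to 85 mm and grips with 20 to 120 N. Pads are 22 mm wide; open, the fingers measure 114 mm over their backs; the gripper's body (76 mm by 85 mm) begins 54 mm behind the grasp point. The pads swing forward as they close: fully open they stand 13 mm farther back than shut.
Start: joints at [-1.229, 0.521, -0.036, 1.599, 0.021, 1.021, -0.113], TCP at [0.25, 0.573, 0.245] pointing down, gripper open.
Joint ranges: [-2.91, 2.91], [-0.3, 2.13], [-1.5, 1.42], [0.17, 2.43], [-1.26, 4.41], [0.16, 1.93], [-2.52, 2.52]. Speed limits (rad/s): [1.89, 1.89, 2.39, 2.39, 3.01, 3.01, 3.01].

INTERFACE

Orientations are given as [roll, pitch, yaw] about the fixed x, y, z axes, in that order (R = Rz(yaw) Ry(pitch) Rx(roll)).
In Python, from workcell import bot, grab_frame, regions_of gives the robot as it stands. The module is installed in compiled form; this text tells all that it offers.
- The arm moves only by the tool play_rows, never from a script. Its argument "plan" is a list of rows, each a list of 3 entries, a list of its own where there are three numbers: the shift along the tool's x, y, z in units of 2.5 cm (1.0 is 2.5 cm), then the turn, a rotation vector about the tool's x, y, z in units of 0.15 rad (1.0 is 0.15 rad), then the closure, from -1 (fully open) to 1 (shut). In form: [[[tx, ty, tz], [rx, ry, rz], jaw], ...]. A call has 1 to 20 rows; each row shifts and turns the commanded pose from where the row before left it, along the tool's axes as they then stand; what a row does not reach is not made up. A row lasts 1/8 s, in which the tool goes at most 62.5 mm and 10.7 degrees, less where a joint would pass 70% of its speed; a pose out of reach is approached as far as the arm can. A call with a number of a shift or a turn outside -1 to 1 is refused whole. A call with a gripper value outside its range is refused whole. The fingers move at their own pace and stop on an object; "newtons" is the grip in N (left out, the last holds). Time passes only in rows, so rows that do not move let the fingers close. It gives the time, the measured TCP pose, the force, the opening and the grip force at its end, in the units of the state.
- bot.observe(): the state, without advancing time (a new reading comes with each control period).
- grab_frame(name): name is "scene" or "top" or "wrist"; returns a dict with "pixels" (420x560x3 uint8, red, green, blue), "depth" (420x560 float32, m along the optical axis (not along the pixel's ray), 0 where there is no reading), "camera_matrix" (3x3 intrinsics, pixels), "R" (3x3) and "t" (3): a world point X has camera coordinates R X + t. Camera axes: x right, y down, z forward; pixel columns grow to the right and rows downward; lengths in m; the calibration is good to about 2 mm. The wrist camera is an equidistant fisheye: a pixel r from the principal point sees the ray r / f radians off the axis. A picture is of the moment at which its call begins.
- bot.job_done(): hands the job in; it is judged then, once.
Trained networks look in the newest picture that a camera, given by its name, has taken for a name from the list of things; names that differ only in an ending like _2 or _b are one class to them, and where a whole thing is asked for, a point or a joint stands for the part that bears it (a point fixed in the world has none). Each returns a list of dicts, best first, with "p" (0 to 1); they miss things now and then, are a little off and sometimes report something else, mostly with a low value. They report only what shows in the picture. A call takes as long as a camera call.
- regions_of(thing, camera): "mask" (420x560 bool, what is visible of it) and "box" ([left, top, right, bottom] in pixels, round what is visible of it).
The state is a dict: "clock": time; "qpos": joint angles; "qd": joint speeds; "joint_efforts": joint torques, N m; "position": TCP position; "tool_rot": TCP orientation; "force": force on the tool from outside, world axes, zero at the start; "moment": the same for the moment, N m; "grip_width": finger opening in m; "finger_force": force on a finger pad.
Only numpy, scipy, OpenCV 4.12 (cv2) and the standard library are available. Lean on these libraries where they do the work, as an engineer would, in place of code of your own. Each camera call takes 0.05 s, during which the arm holds its last target. There are 200 camera calls.

TASK

Proof-load the glued anchor: pull the spring gauge's upright handle, the one under the peak of the clay helmet, out along its slide until the peak rider's pointer stands opposite the steel set clip on the scale, and hold the pull there for a second. Then ease the handle back without letting it fly until the rod is fully home, and let go, leaving the rider standing opposite the clip to show the load. The clay is soft: do not touch the helmet, and leave the other things on the bench where they are.

Things in the scene. Friction and masses are not known exactly. Their poses are not given: they have to be found in the camera images.
- rig: hardboard base 340 x 460 x 15 mm, fixed, carrying gauge, anchor and helmet. Origin at bench height, +z up, -x the robot's side. The rod lies along y and is pulled to -y. In this frame, mm: rod axis x -70, z 30, 9 thick; gauge case (open channel) x -90..-50, y 85..225, top z 51; scale block x -138..-110, y 90..210, top z 45; grey glued anchor y 241..271, top z 55.
- helmet: soft brown clay helmet on a pedestal, axes as the rig, origin at rig (0, -12, 177) mm. Its flat peak fills rig x -60..8, y -100..76, z 195..209 mm and its edge hangs close over the handle's far side, all along the stroke: no room for the gripper from straight above; lean the tool 20 to 45 degrees back to the robot (fingers down and to rig +x). Dome from rig x -16 mm on, to z 322.
- handle_grip (a point): grip point of the black upright handle blade: 22 mm along rig x, 12 along rig y, z 20 to 92; this point at rig x -70, z 68, y 30 less the play taken up. Pinch its 12 mm, fingers either side along rig y, above z 40 (below: rod and 16 mm end disc). It slides up to 14 mm freely on the rod before it meets the disc and draws the rod; the play left at the start is unknown.
- draw_rod (a joint): pull-out of the sprung rod in m: 0 fully home, growing towards rig -y, to 0.085 at most. The pull is about 3 N at home plus 180 N per metre, plus about 1 N of friction. Let go, it flies home; ease it back at 0.1 m/s or less (over 0.3 m/s is flying).
- pusher_face (a point): front (rig -y) face of the dark cross-arm on the rod, level with the rider; when the rod is home it is at rig (-99, 190, 53.5) mm. Drawn towards rig -y, it pushes the rider ahead of it.
- rider_pointer (a point): tip of the thin pointer in the middle of the peak rider, an aluminium block 14 x 10 x 12 mm that stays by friction (0.7 N) where the cross-arm pushed it when the rod goes back. Pointer 5 mm to rig -y of the pushed face. It starts at rig y 173 to 185 mm, short of the clip. With the rider touching the cross-arm, pointer rig y = 185 mm less the rod's pull-out.
- set_mark: plain steel set clip, 8 mm wide along rig y, 14 mm deep, 8 mm high, fixed on top of the scale at the load wanted. Origin: centre of its underside; axes as the rig. The rider's pointer must end within the clip's width (4 mm either side of its centre along rig y).
- stick: bystander: flat wooden modelling stick, 150 x 17 x 8 mm, lying on the rig board in front of the handle's path; origin under its middle, long axis y
- lump: bystander: lump of clay, 46 mm wide, 29 mm high, on the rig board between gauge case and helmet; origin under its centre
- wash_bottle: bystander: white wash bottle, 74 mm diameter, 210 mm high with spout; origin under its centre
- glue: bystander: small glue bottle, 34 mm diameter, 100 mm high; origin under its centre
- loop_tool: bystander: wire loop tool with wooden handle, 170 mm long, lying on the bench; origin under its handle

How it is judged:
By the outcome, as a careful person would: the job done as asked, in the order asked, and still so for the second after the job is handed in, with the robot touching nothing.
It also fails if it takes over 54 s, if anything falls off the work surface, if the arm or the gripper's body presses on something with over 40 N, if the wrist force passes 120 N, or if a joint passes its speed limit or range.

## Working session

There is one attempt and no reset: what is moved stays moved. The work goes in short steps, Python scripts to look and compute and a tool call to move; the robot and the scene stay as the last step left them, time stands still between calls to the robot, and variables do not carry over. Pictures are saved under pics/ and viewed, at most 10 in all, crops included, and the job is handed in when it is done.

Besides the shell and the picture viewer there is one more tool, called after "Request:" by a JSON object that holds its "op" and its "data". play_rows: Moves the arm, as the interface text tells. Its arguments: {"type":"object","properties":{"plan":{"type":"array"},"newtons":{"type":"number"}},"required":["plan"]}

```bash
mkdir -p pics
cat > h.py <<'E'
import numpy as np, cv2
from workcell import bot, grab_frame, regions_of
def pts(f,mask):
    v,u=np.nonzero(mask&(f["depth"]>0)); d=f["depth"][v,u]
    K=f["camera_matrix"]; P=np.stack([(u-K[0,2])/K[0,0]*d,(v-K[1,2])/K[1,1]*d,d],1)
    return (P-f["t"])@f["R"]   # R^T (P - t)
def save(f,n,box=None,s=1):
    im=f["pixels"][:,:,::-1]
    if box: l,t,r,b=box; im=im[t:b,l:r]
    cv2.imwrite("pics/"+n,cv2.resize(im,None,fx=s,fy=s,interpolation=cv2.INTER_CUBIC))
E
python3 - <<'E'
from h import *
o=bot.observe(); print({k:np.round(v,3) for k,v in o.items()})
a=grab_frame("scene"); b=grab_frame("top")
im=np.vstack([a["pixels"],b["pixels"]])[:,:,::-1]
cv2.imwrite("pics/a.png",cv2.resize(np.hstack([a["pixels"],b["pixels"]])[:,:,::-1],(800,300)))
save(a,"scene.png");save(b,"top.png")
for c,f in (("scene",a),("top",b)):
    print(c,np.round(-f["R"].T@f["t"],3),f["camera_matrix"][0,0])
    for n in ["rig","helmet","handle_grip","pusher_face","rider_pointer","set_mark","stick","lump"]:
        for r in regions_of(n,c)[:2]:
            p=pts(f,r["mask"])
            if len(p): print(n,round(r["p"],2),r["box"],len(p),np.round(np.median(p,0),3),np.round(p.min(0),3),np.round(p.max(0),3))
E
```

```text
{'clock': np.float64(0.0), 'qpos': array([-1.229,  0.522, -0.036,  1.6  ,  0.021,  1.021, -0.113]), 'qd': array([-0.001, -0.001, -0.001, -0.   , -0.   ,  0.001,  0.002]), 'joint_efforts': array([ 2.0000e-03, -9.2711e+01,  1.9810e+00, -3.6992e+01,  1.8000e-02,
        8.0000e-03,  0.0000e+00]), 'position': array([0.25 , 0.572, 0.245]), 'tool_rot': array([-3.14,  0.  ,  2.73]), 'force': array([-0.57 ,  0.128,  0.248]), 'moment': array([-0.012, -0.019, -0.008]), 'finger_force': np.float64(0.0), 'grip_width': np.float64(0.085)}
scene [ 0.324 -0.599  1.034] 412.5248269280881
rig 0.89 [227.1, 126.1, 402.3, 299.2] 17419 [ 0.621 -0.031  0.025] [ 0.419 -0.198 -0.241] [1.121 0.49  0.334]
helmet 0.66 [282.6, 130.5, 399.9, 221.7] 6726 [ 0.658 -0.034  0.267] [ 0.534 -0.104 -0.241] [1.12  0.411 0.334]
pusher_face 0.76 [249.0, 176.0, 290.0, 231.1] 216 [0.524 0.017 0.051] [ 0.466 -0.005  0.021] [0.541 0.185 0.095]
pusher_face 0.19 [347.0, 355.6, 411.3, 380.8] 473 [ 0.617 -0.425  0.015] [ 0.549 -0.44  -0.004] [ 0.713 -0.411  0.024]
stick 0.75 [271.0, 238.9, 300.9, 275.0] 230 [ 0.501 -0.085  0.022] [ 0.478 -0.144  0.013] [ 0.523 -0.008  0.028]
top [0.279 0.039 1.296] 471.1770834891404
rig 0.64 [168.3, 67.4, 350.1, 243.8] 21077 [0.61  0.051 0.018] [ 0.416 -0.195 -0.004] [0.938 0.316 0.335]
helmet 0.63 [237.2, 65.5, 323.6, 187.7] 7949 [0.652 0.011 0.282] [ 0.532 -0.121 -0.746] [1.336 0.126 0.335]
pusher_face 0.75 [207.3, 196.5, 283.0, 222.9] 235 [0.52  0.056 0.038] [ 0.466 -0.001  0.012] [0.542 0.189 0.096]
set_mark 0.45 [422.3, 147.8, 435.1, 200.3] 332 [ 0.619 -0.421  0.014] [ 0.548 -0.439 -0.005] [ 0.715 -0.407  0.026]
stick 0.53 [277.8, 204.9, 333.2, 221.3] 259 [ 0.499 -0.079  0.022] [ 0.477 -0.143  0.014] [ 0.521 -0.003  0.028]
lump 0.62 [192.0, 179.1, 210.0, 191.7] 144 [0.564 0.215 0.039] [0.549 0.2   0.026] [0.582 0.233 0.047]
```

Run:
```python
from h import *
a=cv2.imread("pics/scene.png")[120:305,220:410]; b=cv2.imread("pics/top.png")[60:250,160:360]
f=lambda x:cv2.resize(x,(400,400),interpolation=cv2.INTER_CUBIC)
cv2.imwrite("pics/c.png",np.hstack([f(a),f(b)]))
```

```text
(no output)
```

View pics/a.png

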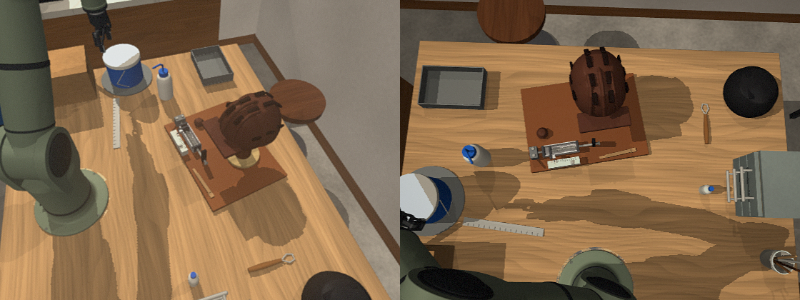

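```bash
sleep 0
```

```text
(no output)
```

View pics/c.png

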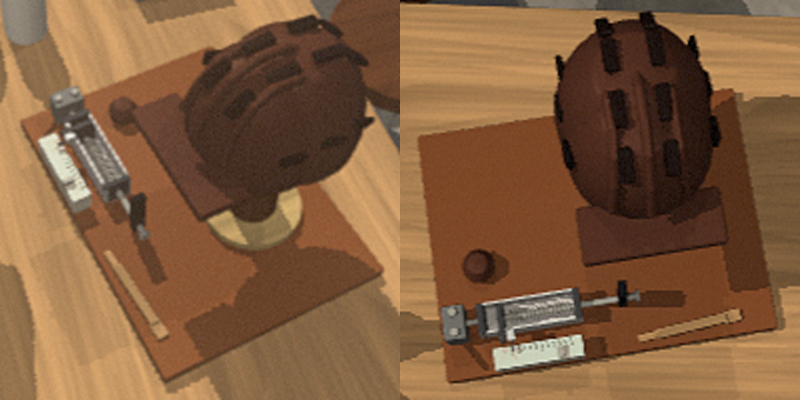

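The wide shot shows the rig ahead of the robot. In the crops, the black handle is right of the gauge (top crop ≈622,292), the white scale is below it with a grey clip near (565,350), and the cross-arm and rider are near (508,330). Next I'll fit the rig pose.

```bash
cat >> h.py <<'E'
def rigfit(f,cam):
    r=regions_of("rig",cam)[0]; m=cv2.dilate(r["mask"].astype(np.uint8),np.ones((5,5)))>0
    p=pts(f,m); return p
def toRig(p,pose):
    x,y,a=pose; c,s=np.cos(a),np.sin(a); d=p-[x,y,0]
    return np.stack([d[:,0]*c+d[:,1]*s,-d[:,0]*s+d[:,1]*c,d[:,2]],1)
def toW(q,pose):
    x,y,a=pose; c,s=np.cos(a),np.sin(a); q=np.atleast_2d(q)
    return np.stack([x+c*q[:,0]-s*q[:,1],y+s*q[:,0]+c*q[:,1],q[:,2]],1)
E
python3 - <<'E'
from h import *
for c in ("top","scene"):
    f=grab_frame(c); p=rigfit(f,c)
    b=p[(p[:,2]>.009)&(p[:,2]<.022)]
    (cx,cy),(w,h),ang=cv2.minAreaRect((b[:,:2]*1000).astype(np.float32))
    print(c,cx,cy,w,h,ang, "board z",np.median(b[:,2]))
    a=np.deg2rad(ang if w<h else ang-90); a=(a+np.pi/2)%np.pi-np.pi/2
    pose=(cx/1000,cy/1000,a); print(np.round(pose,4))
    q=toRig(p,pose)*1000
    px=f["pixels"]
    def st(n,s): 
        s=q[s]; print(n,len(s),*(np.round(np.percentile(s,[2,50,98],axis=0),0).tolist() if len(s) else []))
    X,Y,Z=q.T
    st("scale",(X>-145)&(X<-105)&(Y>80)&(Y<220)&(Z>40)&(Z<48))
    st("above scale",(X>-145)&(X<-105)&(Y>80)&(Y<165)&(Z>49)&(Z<62))
    st("case",(X>-95)&(X<-45)&(Y>80)&(Y<230)&(Z>47)&(Z<54))
    st("anchor",(X>-110)&(X<-30)&(Y>236)&(Y<280)&(Z>50)&(Z<60))
    st("handle",(X>-95)&(X<-50)&(Y>-10)&(Y<50)&(Z>50)&(Z<100))
    st("peak",(X>-80)&(X<-30)&(Y>-120)&(Y<90)&(Z>190)&(Z<215))
    st("peakall",(X>-80)&(X<-15)&(Y>-120)&(Y<90)&(Z>150)&(Z<215))
E
```

```text
top 624.3838500976562 61.04736328125 341.2860412597656 460.47918701171875 10.775166511535645 board z 0.014870051564856405
[0.6244 0.061  0.1881]
scale 92 [-145.0, 82.0, 40.0] [-131.0, 127.0, 45.0] [-110.0, 213.0, 48.0]
above scale 63 [-142.0, 86.0, 49.0] [-123.0, 140.0, 59.0] [-107.0, 149.0, 62.0]
case 74 [-95.0, 86.0, 47.0] [-83.0, 170.0, 51.0] [-79.0, 219.0, 54.0]
anchor 0
handle 15 [-94.0, 36.0, 51.0] [-88.0, 40.0, 53.0] [-82.0, 46.0, 55.0]
peak 1038 [-79.0, -117.0, 205.0] [-59.0, -39.0, 209.0] [-33.0, 24.0, 213.0]
peakall 1088 [-79.0, -117.0, 204.0] [-58.0, -36.0, 209.0] [-25.0, 24.0, 213.0]
scene 625.2391967773438 60.48970031738281 341.3108215332031 462.6278381347656 10.663073539733887 board z 0.015083076317151771
[0.6252 0.0605 0.1861]
scale 80 [-145.0, 83.0, 40.0] [-120.0, 127.0, 44.0] [-106.0, 201.0, 48.0]
above scale 58 [-140.0, 87.0, 49.0] [-122.0, 140.0, 58.0] [-105.0, 163.0, 61.0]
case 50 [-94.0, 83.0, 47.0] [-84.0, 167.0, 50.0] [-80.0, 216.0, 54.0]
anchor 0
handle 9 [-94.0, 33.0, 50.0] [-87.0, 36.0, 51.0] [-83.0, 41.0, 54.0]
peak 766 [-79.0, -117.0, 206.0] [-58.0, -50.0, 209.0] [-33.0, 21.0, 214.0]
peakall 784 [-79.0, -118.0, 206.0] [-58.0, -50.0, 209.0] [-29.0, 21.0, 214.0]
```

Run:
```python
from h import *
from scipy.optimize import minimize
for c in ("top","scene"):
    f=grab_frame(c); p=rigfit(f,c)
    m=(p[:,2]>.010)&(p[:,2]<.020)
    b=p[m]*1000
    x,y=b[:,0],b[:,1]
    # robust edges: near edge (min x per y-bin), -y edge (min y per x-bin)
    for n,u,v in (("near x(y)",y,x),("left y(x)",x,-y),("right y(x)",x,y)):
        E=[]
        for lo in np.arange(u.min()+15,u.max()-15,8):
            s=(u>=lo)&(u<lo+8)
            if s.sum()>8: E.append((lo+4,np.percentile(v[s],1)))
        E=np.array(E); 
        for _ in range(6):
            k=np.polyfit(E[:,0],E[:,1],1); r=abs(E[:,1]-np.polyval(k,E[:,0])); 
            E=E[r<=max(2.5,1.5*np.median(r))]
        print(c,n,len(E),np.round(k,4),"deg",np.degrees(np.arctan(k[0])),np.round(r.max(),1))
    h=p[(p[:,2]>.048)&(p[:,2]<.06)&(p[:,0]<.6)]*1000
    g=np.floor(h[:,:2]/10).astype(int); 
    u,n=np.unique(g,axis=0,return_counts=True); print([(a*10).tolist()+[int(k)] for a,k in zip(u,n) if k>3])
```

```text
top near x(y) 22 [-1.906000e-01  4.647603e+02] deg -10.790493152511013 1.4
top left y(x) 16 [-1.587000e-01 -1.888352e+02] deg -9.019265979088717 1.9
top right y(x) 19 [ 1.685000e-01 -2.729597e+02] deg 9.563176679149702 1.6
[[440, 90, 4], [440, 100, 4], [450, 90, 5], [450, 100, 9], [450, 160, 5], [460, 160, 5], [460, 170, 7], [460, 230, 4], [460, 240, 10], [470, 160, 6], [470, 170, 4], [470, 180, 4], [470, 200, 6], [470, 220, 6], [470, 230, 14], [470, 240, 11], [470, 250, 12], [480, 170, 5], [480, 200, 8], [480, 210, 4], [480, 230, 16], [480, 240, 16], [480, 250, 13], [490, 100, 4], [490, 180, 8], [490, 200, 8], [490, 210, 6], [490, 230, 12], [490, 240, 15], [490, 250, 15], [500, 70, 7], [500, 80, 5], [500, 180, 13], [500, 210, 5], [500, 230, 13], [500, 240, 10], [500, 250, 8], [510, 70, 7], [510, 80, 7], [510, 180, 4], [510, 200, 5], [520, 80, 7], [530, 80, 9]]
scene near x(y) 31 [-1.916000e-01  4.656054e+02] deg -10.848833987865644 1.8
scene left y(x) 18 [  -0.2095 -157.0025] deg -11.83411157442553 2.4
scene right y(x) 17 [ 1.833000e-01 -2.866127e+02] deg 10.384751241983862 1.2
[[450, 90, 6], [450, 100, 6], [460, 160, 5], [460, 170, 6], [460, 240, 5], [470, 160, 6], [470, 170, 4], [470, 220, 8], [470, 230, 11], [470, 240, 5], [480, 170, 7], [480, 200, 6], [480, 220, 5], [480, 230, 11], [480, 240, 5], [480, 250, 6], [490, 170, 7], [490, 180, 4], [490, 200, 7], [490, 230, 8], [490, 240, 8], [490, 250, 6], [500, 70, 7], [500, 80, 4], [500, 180, 11], [500, 200, 7], [500, 230, 8], [500, 240, 9], [500, 250, 4], [510, 70, 7], [510, 80, 4], [510, 180, 6], [520, 10, 7], [520, 70, 4], [520, 80, 6], [530, 10, 7], [530, 80, 5]]
```

Run:
```python
from h import *
for c in ("top","scene"):
    f=grab_frame(c); p=rigfit(f,c)
    a=.188; pose=(.6046,.0046,a)
    q=toRig(p,pose)*1000; X,Y,Z=q.T
    def st(n,s): 
        s=q[s]; print(n,len(s),*(np.round(np.percentile(s,[3,50,97],axis=0),0).tolist() if len(s) else []))
    print(c)
    st("board",(Z>10)&(Z<20))
    st("scale",(X>-150)&(X<-102)&(Y>70)&(Y<230)&(Z>42)&(Z<48))
    st("above scale",(X>-145)&(X<-105)&(Y>80)&(Y<165)&(Z>49)&(Z<62))
    st("case",(X>-105)&(X<-35)&(Y>70)&(Y<235)&(Z>48)&(Z<54))
    st("anchor",(X>-110)&(X<-30)&(Y>230)&(Y<290)&(Z>52)&(Z<60))
    st("handle",(X>-95)&(X<-50)&(Y>-10)&(Y<60)&(Z>82)&(Z<100))
    st("peak",(X>-90)&(X<-30)&(Y>-130)&(Y<100)&(Z>200)&(Z<215))
    st("peakY",(X>-55)&(X<-45)&(Y>-130)&(Y<100)&(Z>200)&(Z<215))
    st("lump",(X>-45)&(X<20)&(Y>100)&(Y<240)&(Z>30)&(Z<60))
    s=(X>-145)&(X<-105)&(Y>80)&(Y<215)&(Z>49)&(Z<65); print(np.round(q[s][np.argsort(q[s][:,1])]).astype(int).tolist())
```

```text
top
board 11059 [-134.0, -169.0, 11.0] [-3.0, 106.0, 15.0] [185.0, 272.0, 19.0]
scale 347 [-137.0, 95.0, 42.0] [-124.0, 158.0, 45.0] [-111.0, 208.0, 48.0]
above scale 30 [-139.0, 117.0, 49.0] [-128.0, 124.0, 52.0] [-112.0, 147.0, 57.0]
case 143 [-90.0, 88.0, 48.0] [-71.0, 166.0, 50.0] [-51.0, 226.0, 53.0]
anchor 143 [-91.0, 243.0, 52.0] [-72.0, 257.0, 55.0] [-51.0, 271.0, 59.0]
handle 39 [-81.0, 25.0, 87.0] [-71.0, 30.0, 91.0] [-60.0, 36.0, 94.0]
peak 955 [-60.0, -92.0, 203.0] [-46.0, -8.0, 208.0] [-31.0, 73.0, 212.0]
peakY 298 [-55.0, -92.0, 205.0] [-50.0, -8.0, 209.0] [-45.0, 73.0, 213.0]
lump 70 [-15.0, 199.0, 30.0] [4.0, 217.0, 35.0] [17.0, 236.0, 42.0]
[[-112, 104, 52], [-139, 119, 51], [-123, 120, 50], [-126, 120, 53], [-128, 120, 52], [-131, 121, 53], [-134, 121, 52], [-136, 122, 53], [-139, 122, 52], [-123, 122, 52], [-125, 123, 54], [-128, 123, 51], [-130, 124, 50], [-134, 124, 59], [-116, 124, 50], [-136, 124, 54], [-139, 125, 54], [-125, 125, 53], [-128, 126, 53], [-130, 126, 53], [-133, 126, 52], [-136, 127, 56], [-138, 127, 54], [-115, 132, 49], [-112, 134, 52], [-115, 1
[... 844 characters left out ...]
 70.0, 212.0]
peakY 229 [-55.0, -98.0, 205.0] [-50.0, -21.0, 209.0] [-45.0, 71.0, 211.0]
lump 62 [-14.0, 197.0, 31.0] [4.0, 216.0, 39.0] [18.0, 229.0, 44.0]
[[-135, 99, 49], [-130, 116, 55], [-127, 117, 52], [-136, 118, 52], [-133, 118, 49], [-123, 119, 52], [-132, 119, 53], [-126, 119, 53], [-122, 120, 55], [-138, 121, 54], [-135, 121, 52], [-131, 122, 54], [-124, 123, 53], [-127, 123, 50], [-137, 123, 56], [-126, 125, 52], [-133, 125, 50], [-123, 126, 54], [-129, 126, 52], [-113, 132, 50], [-131, 150, 49], [-134, 151, 50], [-114, 179, 50], [-116, 182, 57], [-109, 183, 53], [-106, 183, 55], [-105, 183, 65], [-112, 184, 53], [-108, 184, 55], [-105, 190, 61], [-105, 191, 56], [-106, 196, 59]]
```

```bash
cat >> h.py <<'E'
from scipy.spatial.transform import Rotation as Ro
POSE=(.6046,.0046,.188)
def goal(q,lean,flip=True):
    """TCP world pose for grasp point at rig q(m); tool z = down & rig +x, tool y = -/+ rig y"""
    a=POSE[2]; rx=np.array([np.cos(a),np.sin(a),0]); ry=np.array([-np.sin(a),np.cos(a),0])
    t=np.deg2rad(lean); z=rx*np.sin(t)-np.array([0,0,np.cos(t)]); y=-ry if flip else ry
    R=np.stack([np.cross(y,z),y,z],1); return toW(q,POSE)[0]+.005*z, R
def delta(p,R):
    o=bot.observe(); R0=Ro.from_euler("xyz",o["tool_rot"]).as_matrix()
    print("t",o["clock"],"pos",np.round(o["position"],4),"F",np.round(o["force"],1),"w",o["grip_width"])
    print("goal",np.round(p,4),"shift now axes",np.round(R0.T@(p-o["position"])/.025,2),"shift goal axes",np.round(R.T@(p-o["position"])/.025,2),
      "turn",np.round(Ro.from_matrix(R0.T@R).as_rotvec()/.15,2))
E
python3 - <<'E'
from h import *
f=grab_frame("wrist"); o=bot.observe(); R0=Ro.from_euler("xyz",o["tool_rot"]).as_matrix()
print("cam in tool",np.round(R0.T@(-f["R"].T@f["t"]-o["position"]),3),"axis",np.round(R0.T@f["R"][2],2))
for n in ("wash_bottle","glue"):
    for c in ("top","scene"):
        g=grab_frame(c)
        for r in regions_of(n,c)[:1]: p=pts(g,r["mask"]); print(n,c,r["p"],np.round(np.percentile(p,[5,50,95],axis=0),3).tolist())
for fl in (True,False):
    delta(*goal([-.07,.029,.068],35,fl))
E
```

```text
cam in tool [ 0.08  -0.    -0.129] axis [-0.31 -0.    0.95]
wash_bottle top 0.93 [[0.432, 0.414, 0.018], [0.459, 0.431, 0.121], [0.491, 0.465, 0.205]]
wash_bottle scene 0.92 [[0.436, 0.413, 0.014], [0.466, 0.424, 0.099], [0.498, 0.451, 0.158]]
glue top 0.61 [[0.353, -0.409, 0.02], [0.365, -0.395, 0.065], [0.38, -0.387, 0.101]]
glue scene 0.71 [[0.353, -0.421, 0.022], [0.366, -0.411, 0.067], [0.381, -0.398, 0.101]]
t 1.95 pos [0.2502 0.5727 0.2453] F [0.3 0.4 0.4] w 0.08535545556020213
goal [0.5332 0.0205 0.0639] shift now axes [-19.22 -15.71   7.26] shift goal axes [ 1.57 23.81  9.95] turn [-5.13  1.59 16.27]
t 1.95 pos [0.2502 0.5727 0.2453] F [0.3 0.4 0.4] w 0.08535545556020213
goal [0.5332 0.0205 0.0639] shift now axes [-19.22 -15.71   7.26] shift goal axes [ -1.57 -23.81   9.95] turn [-1.22 -3.95 -3.87]
```

Request:
{"op": "play_rows", "data": {"plan": [[[0,0,-1],[0,0,0],-1],[[0,0,-1],[0,0,0],-1],[[0,0,-1],[0,0,0],-1],[[0,0,-1],[0,0,0],-1],[[0,0,0],[0,0,-1],-1],[[0,0,0],[0,0,-1],-1],[[0,0,0],[0,0,-1],-1],[[0,0,0],[0,0,-1],-1],[[-0.15,-1,0],[0,0,0],-1],[[-0.15,-1,0],[0,0,0],-1],[[-0.15,-1,0],[0,0,0],-1],[[-0.15,-1,0],[0,0,0],-1],[[-0.15,-1,0],[0,0,0],-1],[[-0.15,-1,0],[0,0,0],-1],[[-0.15,-1,0],[0,0,0],-1],[[-0.15,-1,0],[0,0,0],-1],[[-0.15,-1,0],[0,0,0],-1],[[-0.15,-1,0],[0,0,0],-1],[[-0.15,-1,0],[0,0,0],-1],[[-0.15,-1,0],[0,0,0],-1]]}}

```text
clock: 4.45
position: [0.3507, 0.2856, 0.3454]
tool_rot: [3.141, 0.0, -2.953]
force: [0.3, 0.5, 0.4]
grip_width: 0.0856
finger_force: 0.0
```

Request:
{"op": "play_rows", "data": {"plan": [[[-0.15,-1,0],[0,0,0],-1],[[-0.15,-1,0],[0,0,0],-1],[[-0.15,-1,0],[0,0,0],-1],[[-0.15,-1,0],[0,0,0],-1],[[-0.15,-1,0],[0,0,0],-1],[[-0.15,-1,0],[0,0,0],-1],[[-0.15,-1,0],[0,0,0],-1],[[-0.15,-1,0],[0,0,0],-1],[[-0.15,-1,0],[0,0,0],-1],[[-0.15,-1,0],[0,0,0],-1],[[-0.15,-1,0],[0,0,0],-1],[[0,-0.6,0],[0,0,0],-1]]}}

```text
clock: 5.95
position: [0.4455, 0.0083, 0.3454]
tool_rot: [-3.141, 0.0, -2.954]
force: [-0.2, 1.0, 0.1]
grip_width: 0.0852
finger_force: 0.0
```

Run:
```python
from h import *
p,R=goal([-.07,.029,.068],35,False); delta(p-.18*R[:,2],R); print(np.round(bot.observe()["qpos"],2))
```

```text
t 5.95 pos [0.4455 0.0083 0.3454] F [-0.2  1.   0.1] w 0.08521460966234048
goal [0.4318 0.0012 0.2114] shift now axes [ 0.59 -0.18  5.36] shift goal axes [ 3.56 -0.18  4.05] turn [-0.   -4.07 -0.  ]
[-0.36  0.12  0.23  1.92 -0.03  1.11  1.64]
```

Request:
{"op": "play_rows", "data": {"plan": [[[0,0,0],[0,-0.8,0],0],[[0,0,0],[0,-0.8,0],0],[[0,0,0],[0,-0.8,0],0],[[0,0,0],[0,-0.8,0],0],[[0,0,0],[0,-0.87,0],0],[[0.9,0,1],[0,0,0],0],[[0.9,0,1],[0,0,0],0],[[0.9,-0.1,1],[0,0,0],0],[[0.86,-0.08,1],[0,0,0],0],[[0,0,0],[0,0,0],0]]}}

```text
clock: 7.2
position: [0.4356, 0.0057, 0.2939]
tool_rot: [-3.13, 0.601, -2.938]
force: [-0.3, -0.1, 0.4]
grip_width: 0.0424
finger_force: 0.0
```

```bash
python3 - <<'E'
from h import *
p,R=goal([-.07,.029,.068],35,False); delta(p,R); print(np.round(bot.observe()["qpos"],2))
for c in ("top","scene"):
    f=grab_frame(c); save(f,c+"2.png")
    v=f["depth"]>0; P=pts(f,v); q=toRig(P,POSE)*1000; X,Y,Z=q.T
    s=(X>-86)&(X<-55)&(Y>0)&(Y<45)&(Z>55)&(Z<100); print(c,s.sum(),np.round(np.percentile(q[s],[3,50,97],axis=0)).tolist() if s.any() else 0)
w=grab_frame("wrist"); save(w,"w2.png")
E
python3 -c "
import cv2,numpy as np
a=cv2.imread('pics/scene2.png')[100:310,200:410];b=cv2.imread('pics/w2.png')
cv2.imwrite('pics/d.png',np.hstack([cv2.resize(a,(360,360)),cv2.resize(b,(440,330))[:,:] if 0 else cv2.copyMakeBorder(cv2.resize(b,(440,330)),0,30,0,0,0)]))"
```

```text
t 7.2 pos [0.4356 0.0057 0.2939] F [-0.3 -0.1  0.4] w 0.04242255853733638
goal [0.5332 0.0205 0.0639] shift now axes [ 1.95 -0.1   9.82] shift goal axes [ 2.04 -0.15  9.8 ] turn [-0.02 -0.06  0.09]
[ 0.13 -0.07 -0.24  2.42 -0.29  0.2   1.93]
top 49 [[-81.0, 25.0, 60.0], [-72.0, 31.0, 91.0], [-60.0, 36.0, 95.0]]
scene 83 [[-80.0, 22.0, 56.0], [-71.0, 25.0, 82.0], [-61.0, 34.0, 95.0]]
```

View pics/d.png

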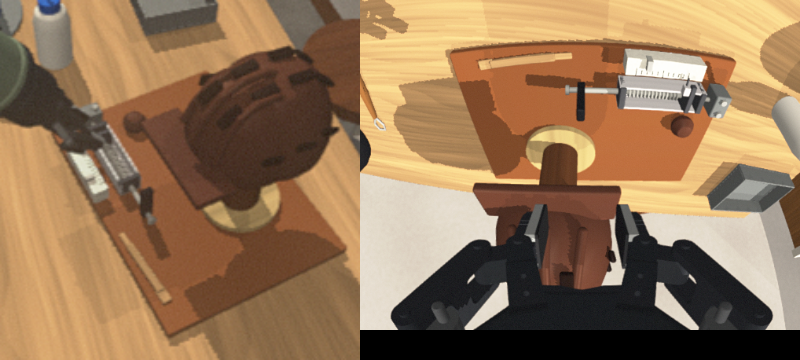

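The scene crop shows the arm behind the gauge and the handle free at crop (147,200). In the wrist view the handle is at (581,100), the clip at (650,65) and the rider just above the cross-arm. The arm stopped at its limits (q4 = 2.42, q6 ≈ 0.2), so I need a wrist-flip solution. I'll fit a kinematic model to plan it.

```bash
cat > kin.py <<'E'
import numpy as np
from scipy.spatial.transform import Rotation as Ro
from scipy.optimize import least_squares
LO=np.array([-2.91,-.3,-1.5,.17,-1.26,.16,-2.52]); HI=np.array([2.91,2.13,1.42,2.43,4.41,1.93,2.52])
PAR=np.array([.327,.52,.43,.30,0.,0.])
def fk(q,P=None,full=False):
    h,L1,L2,L3,e,g=PAR if P is None else P
    M=np.eye(3); p=np.array([0,0,h]); out=[p]
    rz=lambda a:Ro.from_rotvec([0,0,-a]).as_matrix(); ry=lambda a:Ro.from_rotvec([0,a,0]).as_matrix()
    M=rz(q[0]+e)@ry(q[1]); p=p+M@[0,0,L1]; out.append(p)
    M=M@rz(q[2])@ry(q[3]); p=p+M@[0,0,L2]; out.append(p)
    M=M@rz(q[4])@ry(q[5]); p=p+M@[0,0,L3]; M=M@rz(q[6]+g)
    return (p,M,out) if full else (p,M)
DATA=[([-1.229,.521,-.036,1.599,.021,1.021,-.113],[.25,.573,.245],[-3.14,0,2.73]),
 ([-.36,.12,.23,1.92,-.03,1.11,1.64],[.4455,.0083,.3454],[-3.141,0,-2.954]),
 ([.13,-.07,-.24,2.42,-.29,.20,1.93],[.4356,.0057,.2939],[-3.13,.601,-2.938])]
def res(P,data=DATA):
    r=[]
    for q,p,e in data:
        a,M=fk(q,P); r+=list(a-p)+list(.2*(Ro.from_matrix(M).inv()*Ro.from_euler("xyz",e)).as_rotvec())
    return np.array(r)
E
python3 - <<'E'
from kin import *
import itertools
for g in (0,np.pi/2,np.pi,-np.pi/2):
    s=least_squares(res,[.327,.52,.43,.3,0,g]); print(g,np.round(s.x,3),np.round(s.cost*1e6,1),np.round(s.fun,3)[:18] if s.cost<1e-2 else "")
E
```

```text
0 [ 0.32   0.518  0.431  0.294  0.112 -1.467] 253.0 [ 0.01  -0.004  0.004  0.001 -0.    -0.002 -0.002  0.009  0.     0.
 -0.001 -0.002  0.001  0.01  -0.005 -0.012 -0.001  0.004]
1.5707963267948966 [ 0.32   0.518  0.431  0.294  0.112 -1.467] 253.0 [ 0.01  -0.004  0.004  0.001 -0.    -0.002 -0.002  0.009  0.     0.
 -0.001 -0.002  0.001  0.01  -0.005 -0.012 -0.001  0.004]
3.141592653589793 [0.32  0.518 0.431 0.294 0.112 4.816] 253.0 [ 0.01  -0.004  0.004  0.001 -0.    -0.002 -0.002  0.009  0.     0.
 -0.001 -0.002  0.001  0.01  -0.005 -0.012 -0.001  0.004]
-1.5707963267948966 [ 0.32   0.518  0.431  0.294  0.112 -1.467] 253.0 [ 0.01  -0.004  0.004  0.001 -0.    -0.002 -0.002  0.009  0.     0.
 -0.001 -0.002  0.001  0.01  -0.005 -0.012 -0.001  0.004]
```

```bash
cat >> kin.py <<'E'
PAR=np.array([.32,.518,.431,.294,.112,-1.467])
def ik(p,R,q0,m=.05,w=1e-3):
    f=lambda q:np.r_[(fk(q)[0]-p)*10,(Ro.from_matrix(R.T@fk(q)[1])).as_rotvec()*2,w*(q-q0)]
    q0=np.clip(q0,LO+m+1e-3,HI-m-1e-3); s=least_squares(f,q0,bounds=(LO+m,HI-m)); e=np.abs(s.fun[:6]).max(); return s.x,e
E
python3 - <<'E'
from kin import *; from h import goal,bot
rng=np.random.default_rng(0); q0=bot.observe()["qpos"]
for fl in (False,True):
  for L in (20,25,30,35,40):
    sol={}
    for y in (.029,-.035):
      p,R=goal([-.07,y,.068],L,fl)
      for k in range(25):
        q,e=ik(p,R,rng.uniform(LO,HI) if k else q0)
        if e<5e-3:
            mg=np.minimum(q-LO,HI-q).min(); key=(y,round(q[4]/1.0)); 
            if key not in sol or mg>sol[key][0]: sol[key]=(mg,q)
    for k,v in sorted(sol.items()): print(fl,L,k,round(v[0],2),np.round(v[1],2))
E
```

```text
False 20 (-0.035, 1) 0.09 [ 0.49  0.7  -0.6   2.17  1.5   0.25  0.38]
False 20 (-0.035, 2) 0.26 [ 0.77  0.93 -1.04  2.17  1.63  0.62  0.38]
False 20 (0.029, 2) 0.22 [ 0.73  1.08 -1.22  2.21  1.72  0.87  0.22]
False 25 (-0.035, 2) 0.21 [ 0.77  0.9  -0.99  2.22  1.87  0.54  0.16]
False 25 (-0.035, 4) 0.05 [-0.01  0.62  0.06  2.22  4.13  0.21 -2.35]
False 25 (0.029, 2) 0.17 [ 0.74  1.06 -1.18  2.26  1.9   0.82  0.07]
False 25 (0.029, 4) 0.05 [-0.19  0.61  0.1   2.26  3.84  0.21 -2.21]
False 30 (-0.035, 2) 0.16 [ 0.92  1.12 -1.2   2.27  2.03  0.78  0.15]
False 30 (-0.035, 3) 0.14 [ 0.53  0.72 -0.59  2.27  2.6   0.3  -0.65]
False 30 (0.029, 2) 0.11 [ 0.61  0.88 -0.93  2.32  2.21  0.59 -0.3 ]
False 30 (0.029, 3) 0.11 [ 0.25  0.67 -0.43  2.32  2.75  0.34 -1.  ]
False 30 (0.029, 4) 0.05 [-0.53  0.7   0.54  2.32  4.01  0.52 -2.47]
False 35 (-0.035, 2) 0.11 [ 0.96  1.21 -1.25  2.32  2.2   0.85  0.09]
False 35 (-0.035, 3) 0.11 [ 0.61  0.78 -0.67  2.32  2.76  0.43 -0.75]
False 35 (-0.035, 4) 0.05 [-0.52  0.82  0.76  2.32  4.07  0.82 -2.47]
False 35 (0.029, 2) 0.06 [ 0.78  1.12 -1.17  2.37  2.27 
[... 549 characters left out ...]
85  0.26  2.2 ]
True 30 (-0.035, 4) 0.16 [-0.56  0.81  0.8   2.27  4.24  0.74  0.5 ]
True 30 (0.029, 2) 0.05 [ 0.41  0.73 -0.63  2.32  2.48  0.41  2.47]
True 30 (0.029, 3) 0.11 [ 0.14  0.64 -0.28  2.32  3.    0.31  1.87]
True 30 (0.029, 4) 0.11 [-0.41  0.66  0.39  2.32  3.9   0.45  0.81]
True 35 (-0.035, 3) 0.11 [ 0.28  0.67 -0.24  2.32  3.37  0.41  1.66]
True 35 (-0.035, 4) 0.11 [ 0.11  0.66 -0.04  2.32  3.6   0.45  1.38]
True 35 (0.029, 3) 0.06 [ 0.15  0.67 -0.29  2.37  3.1   0.47  1.79]
True 35 (0.029, 4) 0.06 [-0.53  0.73  0.56  2.37  3.85  0.66  0.82]
True 40 (-0.035, 3) 0.07 [ 0.72  0.88 -0.78  2.36  2.81  0.58  2.44]
True 40 (-0.035, 4) 0.07 [-0.53  0.89  0.8   2.36  3.96  0.98  0.75]
```

```bash
cat >> kin.py <<'E'
from h import toRig,POSE,toW
# body sample points in tool frame (TCP origin): fingers, body, wrist cyl, camera
B=[(x,y,z) for x in(-11,11) for y in(-40,40) for z in(14,-30)]+[(x,y,z) for x in(-40,40) for y in(-45,45) for z in(-59,-100,-150)]+[(x,y,z) for x in(-48,48) for y in(-48,48) for z in(-180,-250)]+[(80,0,-129),(95,0,-110)]
B=np.array(B)/1000.
def clear(p,R):
    q=toRig(p+B@R.T,POSE)*1000
    lo,hi=np.array([-60,-100,195]),np.array([200,76,330])
    d=np.linalg.norm(np.maximum(0,np.maximum(lo-q,q-hi)),axis=1)
    return d.min(), q[:,2].min()
E
python3 - <<'E'
from kin import *; from h import goal,bot
q0=bot.observe()["qpos"]
for L in (26,28,30):
    p,R=goal([-.07,.029,.068],L,False)
    qg,e=ik(p,R,np.array([.6,.88,-.9,2.3,2.1,.55,-.1]))
    p2,R2=goal([-.095,.029,.125],L,False); qp,e2=ik(p2,R2,qg)
    print(L,e,np.round(qg,2),clear(p,R),"pre",e2,np.round(qp,2),clear(p2,R2))
    for t in np.linspace(0,1,11):
        q=q0+t*(qp-q0); a,M=fk(q); print(round(t,1),np.round(a,3),"tcp rig",np.round(toRig(a[None],POSE)[0]*1000),"z",np.round(M[:,2],2),np.round(clear(a,M)))
E
```

```text
26 1.1163819983470428e-07 [ 0.59  0.85 -0.92  2.28  2.    0.55 -0.14] (np.float64(28.742281629752117), np.float64(46.10083050563598)) pre 6.545452582462773e-07 [ 0.66  0.67 -0.96  2.32  1.79  0.44  0.  ] (np.float64(23.05771439636878), np.float64(103.10083050563598))
0.0 [0.436 0.016 0.291] tcp rig [-164.   42.  291.] z [ 0.57  0.04 -0.82] [ 86. 271.]
0.1 [0.43  0.014 0.259] tcp rig [-169.   42.  259.] z [ 0.49  0.03 -0.87] [ 93. 239.]
0.2 [0.425 0.01  0.231] tcp rig [-175.   39.  231.] z [ 0.41  0.01 -0.91] [ 99. 211.]
0.3 [0.422 0.005 0.206] tcp rig [-179.   34.  206.] z [ 0.35 -0.01 -0.94] [101. 185.]
0.4 [ 0.421 -0.001  0.184] tcp rig [-181.   29.  184.] z [ 0.31 -0.02 -0.95] [ 99. 163.]
0.5 [ 0.425 -0.005  0.165] tcp rig [-178.   24.  165.] z [ 0.28 -0.03 -0.96] [ 94. 144.]
0.6 [ 0.433 -0.007  0.148] tcp rig [-171.   21.  148.] z [ 0.27 -0.04 -0.96] [ 86. 128.]
0.7 [ 0.445 -0.007  0.135] tcp rig [-159.   19.  135.] z [ 0.28 -0.03 -0.96] [ 75. 115.]
0.8 [ 0.462 -0.003  0.125] tcp rig [-141.   19.  125.] z [ 0.32 -0.01 -0.95] [ 60. 105.]
0.9 [0.483 0.005 0.12 ] tcp rig [-119.   23
[... 1873 characters left out ...]
]
0.3 [ 0.409 -0.001  0.195] tcp rig [-194.   31.  195.] z [ 0.32 -0.02 -0.95] [112. 174.]
0.4 [ 0.405 -0.009  0.171] tcp rig [-198.   24.  171.] z [ 0.27 -0.05 -0.96] [112. 151.]
0.5 [ 0.408 -0.015  0.152] tcp rig [-197.   17.  152.] z [ 0.24 -0.06 -0.97] [109. 131.]
0.6 [ 0.417 -0.018  0.135] tcp rig [-189.   12.  135.] z [ 0.25 -0.07 -0.97] [101. 114.]
0.7 [ 0.432 -0.017  0.123] tcp rig [-174.   11.  123.] z [ 0.28 -0.06 -0.96] [ 88. 102.]
0.8 [ 0.453 -0.011  0.115] tcp rig [-152.   13.  115.] z [ 0.33 -0.03 -0.94] [71. 94.]
0.9 [0.479 0.    0.114] tcp rig [-124.   19.  114.] z [ 0.4   0.02 -0.91] [51. 94.]
1.0 [0.508 0.016 0.121] tcp rig [-93.  29. 121.] z [ 0.49  0.09 -0.87] [ 28. 103.]
```

```bash
cat >> kin.py <<'E'
def rows(q0,q1,n,Rp=None):
    """tool-frame deltas along joint line (model), started from pose (p,R) measured"""
    p0,R0=fk(q0)
    for t in np.linspace(0,1,n+1)[1:]:
        p,R=fk(q0+t*(q1-q0)); print(np.round(R0.T@(p-p0)/.025,2).tolist(),np.round(Ro.from_matrix(R0.T@R).as_rotvec()/.15,2).tolist()); p0,R0=p,R
E
python3 - <<'E'
from kin import *; from h import goal,bot
q0=bot.observe()["qpos"]
p2,R2=goal([-.095,.029,.125],26,False); qp,e=ik(p2,R2,np.array([.66,.67,-.96,2.32,1.79,.44,0]))
print(qp); rows(q0,qp,20)
E
```

```text
[ 6.56105291e-01  6.67329308e-01 -9.63561562e-01  2.32078523e+00
  1.78861490e+00  4.39624189e-01  1.09580384e-03]
[0.45, 0.04, 0.47] [-0.02, 0.32, -0.06]
[0.42, 0.01, 0.47] [-0.01, 0.31, -0.05]
[0.39, -0.01, 0.46] [-0.0, 0.29, -0.05]
[0.35, -0.02, 0.45] [0.0, 0.27, -0.05]
[0.31, -0.04, 0.44] [0.01, 0.24, -0.04]
[0.26, -0.05, 0.43] [0.01, 0.22, -0.04]
[0.21, -0.06, 0.42] [0.01, 0.19, -0.04]
[0.15, -0.06, 0.41] [0.01, 0.15, -0.03]
[0.1, -0.06, 0.39] [0.01, 0.12, -0.03]
[0.04, -0.06, 0.38] [0.01, 0.08, -0.02]
[-0.02, -0.05, 0.37] [0.01, 0.05, -0.01]
[-0.08, -0.04, 0.35] [-0.0, 0.01, -0.0]
[-0.14, -0.03, 0.33] [-0.01, -0.03, 0.01]
[-0.2, -0.01, 0.31] [-0.02, -0.07, 0.02]
[-0.26, 0.01, 0.29] [-0.04, -0.11, 0.03]
[-0.31, 0.03, 0.27] [-0.05, -0.15, 0.05]
[-0.37, 0.05, 0.25] [-0.07, -0.18, 0.07]
[-0.42, 0.08, 0.23] [-0.09, -0.22, 0.09]
[-0.47, 0.1, 0.2] [-0.11, -0.25, 0.11]
[-0.52, 0.13, 0.17] [-0.13, -0.28, 0.13]
```

Request:
{"op": "play_rows", "data": {"plan": [[[0.45,0.04,0.47],[0,0.32,-0.06],0],[[0.42,0,0.47],[0,0.31,-0.05],0],[[0.39,0,0.46],[0,0.29,-0.05],0],[[0.35,0,0.45],[0,0.27,-0.05],0],[[0.31,-0.04,0.44],[0,0.24,-0.04],0],[[0.26,-0.05,0.43],[0,0.22,-0.04],0],[[0.21,-0.06,0.42],[0,0.19,-0.04],0],[[0.15,-0.06,0.41],[0,0.15,-0.03],0],[[0.1,-0.06,0.39],[0,0.12,-0.03],0],[[0.04,-0.06,0.38],[0,0.08,0],0]]}}

```text
clock: 8.6
position: [0.4239, -0.0062, 0.1658]
tool_rot: [-3.106, 0.271, -2.879]
force: [0.2, 0.2, 0.1]
grip_width: 0.0427
finger_force: 0.0
```

Run:
```python
from kin import *; from h import goal,bot,delta
q0=bot.observe()["qpos"];print(np.round(q0,2))
p2,R2=goal([-.095,.029,.125],26,False); delta(p2,R2)
for s in ([.66,.67,-.96,2.32,1.79,.44,0],q0): 
    qp,e=ik(p2,R2,np.array(s)); print(e,np.round(qp,2))
```

```text
[ 0.06  0.25 -0.21  2.37  0.21  0.26  1.49]
t 8.6 pos [ 0.4239 -0.0062  0.1658] F [0.2 0.2 0.1] w 0.04274333101714907
goal [0.508  0.0157 0.1205] shift now axes [-2.87  0.07  2.68] shift goal axes [-2.32  0.24  3.15] turn [-0.06 -1.21  0.49]
5.024700370090405e-09 [ 0.66  0.67 -0.96  2.32  1.79  0.44  0.  ]
7.14709118308591e-06 [ 0.59  0.62 -0.87  2.32  1.81  0.36 -0.04]
```

Run:
```python
from kin import *; from h import goal,bot
q0=bot.observe()["qpos"]
p2,R2=goal([-.095,.029,.125],26,False)
qm=q0.copy(); qm[4]=1.7; qm[5]=.42; qm[6]=.15
for q in (qm,): a,M=fk(q); print(np.round(a,3),np.round(toRig(a[None],POSE)[0]*1000),np.round(M[:,2],2),clear(a,M))
rows(q0,qm,10)
qp,e=ik(p2,R2,qm,w=1e-2); print(e,np.round(qp,2)); 
for t in np.linspace(0,1,6): a,M=fk(qm+t*(qp-qm)); print(np.round(a,3),np.round(clear(a,M)))
rows(qm,qp,8)
```

```text
[ 0.491 -0.098  0.219] [-130.  -79.  219.] [ 0.51 -0.35 -0.78] (np.float64(53.496355391487064), np.float64(184.35141765964391))
[0.17, -0.46, -0.01] [0.26, 0.1, -0.06]
[0.1, -0.51, -0.01] [0.29, 0.06, -0.06]
[0.03, -0.55, -0.01] [0.31, 0.02, -0.05]
[-0.06, -0.57, -0.01] [0.32, -0.03, -0.05]
[-0.15, -0.58, -0.02] [0.33, -0.08, -0.04]
[-0.24, -0.57, -0.02] [0.33, -0.14, -0.04]
[-0.34, -0.55, -0.02] [0.31, -0.19, -0.03]
[-0.43, -0.52, -0.02] [0.29, -0.24, -0.03]
[-0.52, -0.47, -0.02] [0.27, -0.29, -0.02]
[-0.6, -0.4, -0.02] [0.23, -0.34, -0.01]
0.00023752819964831728 [ 0.41  0.53 -0.61  2.32  1.95  0.21 -0.22]
[ 0.491 -0.098  0.219] [ 53. 184.]
[ 0.498 -0.077  0.194] [ 44. 162.]
[ 0.503 -0.056  0.17 ] [ 40. 141.]
[ 0.506 -0.033  0.15 ] [ 34. 124.]
[ 0.507 -0.009  0.133] [ 28. 111.]
[0.508 0.016 0.121] [ 23. 103.]
[-0.08, 0.71, 0.42] [-0.34, -0.01, 0.1]
[-0.06, 0.71, 0.41] [-0.35, -0.0, 0.12]
[-0.03, 0.7, 0.4] [-0.37, 0.0, 0.14]
[-0.02, 0.69, 0.38] [-0.38, 0.0, 0.16]
[-0.01, 0.67, 0.36] [-0.39, 0.01, 0.18]
[-0.01, 0.65, 0.34] [-0.4, 0.01, 0.2]
[-0.01, 0.64, 0.31] [-0.41, 0.01, 0.21]
[-0.02, 0.62, 0.27] [-0.42, 0.0, 0.23]
```

Request:
{"op": "play_rows", "data": {"plan": [[[0.17,-0.46,0],[0.26,0.1,-0.06],0],[[0.1,-0.51,0],[0.29,0.06,-0.06],0],[[0.03,-0.55,0],[0.31,0.02,-0.05],0],[[-0.06,-0.57,0],[0.32,-0.03,-0.05],0],[[-0.15,-0.58,-0.02],[0.33,-0.08,-0.04],0],[[-0.24,-0.57,-0.02],[0.33,-0.14,-0.04],0],[[-0.34,-0.55,-0.02],[0.31,-0.19,-0.03],0],[[-0.43,-0.52,-0.02],[0.29,-0.24,-0.03],0],[[-0.52,-0.47,-0.02],[0.27,-0.29,-0.02],0],[[-0.6,-0.4,-0.02],[0.23,-0.34,0],0]]}}

```text
clock: 9.85
position: [0.4953, -0.1097, 0.2131]
tool_rot: [-2.629, 0.407, -2.745]
force: [0.1, -0.5, 0.8]
grip_width: 0.0424
finger_force: 0.0
```

Run:
```python
from kin import *; from h import goal,bot,delta
q0=bot.observe()["qpos"];print(np.round(q0,2))
p2,R2=goal([-.095,.029,.125],26,False); delta(p2,R2)
for w in (1e-3,1e-2): qp,e=ik(p2,R2,q0,w=w); print(e,np.round(qp,2))
rows(q0,qp,8)
```

```text
[-0.63  0.29  0.58  2.42  1.76  0.23  0.04]
t 9.85 pos [ 0.4953 -0.1097  0.2131] F [ 0.1 -0.5  0.8] w 0.04244831424827609
goal [0.508  0.0157 0.1205] shift now axes [-0.75  6.    1.62] shift goal axes [0.33 4.83 3.96] turn [-2.82  0.02  1.31]
2.431030999556813e-06 [ 0.41  0.53 -0.61  2.32  1.95  0.21 -0.22]
0.00024315142882717097 [ 0.41  0.53 -0.61  2.32  1.95  0.21 -0.22]
[-0.03, 0.73, 0.56] [-0.28, 0.08, -0.01]
[-0.04, 0.76, 0.55] [-0.33, 0.07, 0.04]
[-0.07, 0.76, 0.51] [-0.37, 0.04, 0.09]
[-0.13, 0.75, 0.44] [-0.4, -0.0, 0.14]
[-0.22, 0.71, 0.34] [-0.43, -0.05, 0.18]
[-0.33, 0.67, 0.22] [-0.45, -0.11, 0.23]
[-0.47, 0.61, 0.07] [-0.45, -0.18, 0.26]
[-0.63, 0.55, -0.1] [-0.45, -0.25, 0.29]
```

Request:
{"op": "play_rows", "data": {"plan": [[[-0.03,0.73,0.5],[-0.28,0.08,0],0],[[-0.04,0.76,0.5],[-0.33,0.07,0.04],0],[[-0.07,0.76,0.5],[-0.37,0.04,0.09],0],[[-0.13,0.75,0.44],[-0.4,0,0.14],0],[[-0.22,0.71,0.34],[-0.43,-0.05,0.18],0],[[-0.33,0.67,0.22],[-0.45,-0.11,0.23],0]]}}

```text
clock: 10.6
position: [0.5205, -0.017, 0.1306]
tool_rot: [-3.018, 0.431, -2.863]
force: [-0.0, 0.3, -0.3]
grip_width: 0.0427
finger_force: 0.0
```

Run:
```python
from kin import *; from h import goal,bot,delta
q0=bot.observe()["qpos"];print(np.round(q0,2))
for L in (26,29):
    p2,R2=goal([-.095,.029,.125],L,False); delta(p2,R2)
    qp,e=ik(p2,R2,q0,m=.03,w=1e-2); print(e,np.round(qp,2))
rows(q0,qp,5)
o=bot.observe(); print(clear(o["position"],Ro.from_euler("xyz",o["tool_rot"]).as_matrix()))
```

```text
[ 0.11  0.43 -0.27  2.31  1.79  0.17 -0.05]
t 10.6 pos [ 0.5205 -0.017   0.1306] F [-0.   0.3 -0.3] w 0.04265823866048175
goal [0.508  0.0157 0.1205] shift now axes [0.28 1.42 0.14] shift goal axes [0.4  1.38 0.26] turn [-0.56 -0.12  0.56]
0.00017220585233223675 [ 0.38  0.52 -0.58  2.32  1.98  0.19 -0.26]
t 10.6 pos [ 0.5205 -0.017   0.1306] F [-0.   0.3 -0.3] w 0.04265823866048175
goal [0.5082 0.0158 0.1206] shift now axes [0.27 1.42 0.14] shift goal axes [0.4  1.38 0.24] turn [-0.55 -0.47  0.57]
0.0002028089455797911 [ 0.5   0.57 -0.73  2.35  2.17  0.3  -0.41]
[0.22, 0.25, 0.23] [-0.14, 0.0, 0.08]
[0.11, 0.25, 0.16] [-0.16, -0.05, 0.1]
[-0.0, 0.25, 0.09] [-0.17, -0.11, 0.12]
[-0.12, 0.25, 0.01] [-0.19, -0.17, 0.14]
[-0.24, 0.25, -0.08] [-0.2, -0.23, 0.16]
(np.float64(13.75401251074183), np.float64(108.93398799745216))
```

Request:
{"op": "play_rows", "data": {"plan": [[[0.22,0.25,0.1],[-0.14,0,0.08],0],[[0.11,0.3,0.1],[-0.16,-0.05,0.1],0],[[0,0.3,0.03],[-0.17,-0.11,0.12],0],[[-0.1,0.3,0],[-0.1,-0.17,0.14],0],[[0,0.25,0],[0,-0.15,0.13],0],[[0,0,0],[0,0,0],0]]}}

```text
clock: 11.35
position: [0.5098, 0.0147, 0.1209]
tool_rot: [3.14, 0.506, -2.955]
force: [-1.0, -0.1, 0.5]
grip_width: 0.0425
finger_force: 0.0
```

Run:
```python
from kin import *; from h import *
q0=bot.observe()["qpos"];print(np.round(q0,2))
p2,R2=goal([-.095,.029,.125],29,False); delta(p2,R2)
p,R=goal([-.07,.029,.066],29,False); delta(p,R)
o=bot.observe(); print(clear(o["position"],Ro.from_euler("xyz",o["tool_rot"]).as_matrix()))
f=grab_frame("scene"); save(f,"s3.png",(200,100,410,310),1); g=grab_frame("wrist"); save(g,"w3.png")
# fisheye blade check: project predicted blade corners into the wrist picture
def proj(P):
    c=g["R"]@P+g["t"]; r=np.hypot(c[0],c[1]); th=np.arctan2(r,c[2]); K=g["camera_matrix"]
    return K[0,2]+K[0,0]*th*c[0]/r, K[1,2]+K[1,1]*th*c[1]/r
im=g["pixels"][:,:,::-1].copy()
for q in [(-.081,.023,.092),(-.081,.035,.092),(-.059,.023,.092),(-.059,.035,.092),(-.124,.122,.053),(-.124,.118,.045),(-.124,.126,.045)]:
    u,v=proj(toW(np.array(q),POSE)[0]); print(q,round(u),round(v)); cv2.circle(im,(int(u),int(v)),2,(0,255,0),-1)
a=cv2.imread("pics/s3.png")
cv2.imwrite("pics/e.png",np.hstack([cv2.resize(a,(300,420)),cv2.resize(im,(500,420))]))
```

```text
[ 0.42  0.51 -0.67  2.36  2.11  0.31 -0.41]
t 11.35 pos [0.5098 0.0147 0.1209] F [-1.  -0.1  0.5] w 0.04245715856503987
goal [0.5082 0.0158 0.1206] shift now axes [ 0.05  0.05 -0.02] shift goal axes [ 0.05  0.05 -0.02] turn [ 0.   -0.   -0.01]
t 11.35 pos [0.5098 0.0147 0.1209] F [-1.  -0.1  0.5] w 0.04245715856503987
goal [0.5328 0.0205 0.0616] shift now axes [0.32 0.05 2.53] shift goal axes [0.32 0.05 2.53] turn [ 0.   -0.   -0.01]
(np.float64(24.937430648831167), np.float64(103.28780194584833))
(-0.081, 0.023, 0.092) 274 250
(-0.081, 0.035, 0.092) 297 250
(-0.059, 0.023, 0.092) 275 272
(-0.059, 0.035, 0.092) 295 272
(-0.124, 0.122, 0.053) 446 147
(-0.124, 0.118, 0.045) 435 139
(-0.124, 0.126, 0.045) 447 140
```

View pics/e.png

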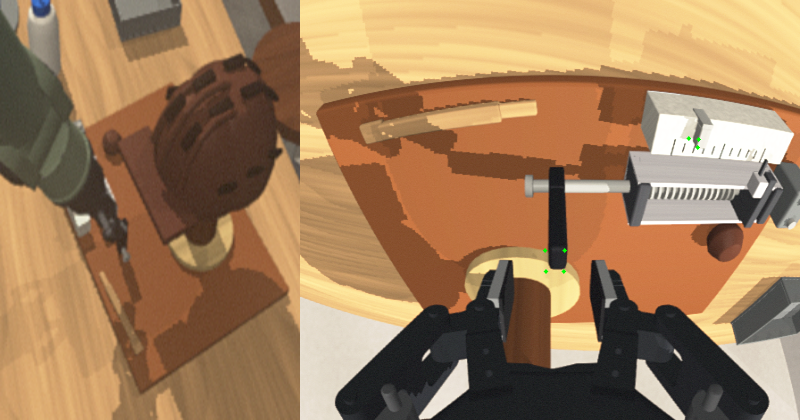

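The wrist view shows the blade centred between the open fingers, at about (557,260) in the crop, matching the projected blade points. The clip stands on the scale at (703,120) and the rider is at the cross-arm near (757,185). I'll descend and grip.

Request:
{"op": "play_rows", "data": {"plan": [[[0.06,0.02,0.45],[0,0,0],0],[[0.06,0.02,0.45],[0,0,0],0],[[0.05,0,0.45],[0,0,0],0],[[0.05,0,0.4],[0,0,0],0],[[0.05,0,0.4],[0,0,0],0],[[0.05,0,0.4],[0,0,0],0],[[0,0,0],[0,0,0],0],[[0,0,0],[0,0,0],0.3],[[0,0,0],[0,0,0],0.6],[[0,0,0],[0,0,0],1],[[0,0,0],[0,0,0],1],[[0,0,0],[0,0,0],1]], "newtons": 60}}

```text
clock: 12.95
position: [0.5337, 0.0202, 0.0623]
tool_rot: [-3.141, 0.508, -2.954]
force: [-3.9, -0.8, 7.0]
grip_width: 0.0113
finger_force: 59.8
```

```bash
cat >> h.py <<'E'
def wpts(f):
    K=f["camera_matrix"]; v,u=np.nonzero(f["depth"]>0); d=f["depth"][v,u]
    x=(u-K[0,2])/K[0,0]; y=(v-K[1,2])/K[1,1]; th=np.hypot(x,y)+1e-9
    s=np.tan(th)/th; k=th<1.4; P=np.stack([x*s*d,y*s*d,d],1)[k]
    return (P-f["t"])@f["R"], u[k], v[k]
def look(name=None):
    g=grab_frame("wrist"); P,u,v=wpts(g); q=toRig(P,POSE)*1000; X,Y,Z=q.T
    def st(n,s): print(n,s.sum(),np.round(np.percentile(q[s],[3,50,97],axis=0),1).tolist() if s.any() else "")
    st("scale",(X>-142)&(X<-105)&(Y>80)&(Y<220)&(Z>42)&(Z<47))
    st("clip",(X>-142)&(X<-113)&(Y>105)&(Y<140)&(Z>48.5)&(Z<56))
    s=(X>-112)&(X<-88)&(Y>90)&(Y<210)&(Z>53)&(Z<75); st("rider/arm",s)
    print("hist Y",{int(a):int(n) for a,n in zip(*np.unique(np.round(Y[s]/2)*2,return_counts=True))})
    st("case",(X>-95)&(X<-45)&(Y>75)&(Y<235)&(Z>48)&(Z<53)); st("anchor",(X>-110)&(X<-30)&(Y>230)&(Y<290)&(Z>52)&(Z<58))
    if name: save(g,name)
    return g,q,u,v
E
python3 - <<'E'
from kin import *; from h import *
q0=bot.observe()["qpos"];print(np.round(q0,2))
p,R=goal([-.07,.029,.066],29,False); delta(p,R); o=bot.observe(); print(o["finger_force"],clear(o["position"],Ro.from_euler("xyz",o["tool_rot"]).as_matrix()))
print("tcp rig",toRig(o["position"][None],POSE)*1000)
look("w4.png")
E
```

```text
[ 0.43  0.71 -0.72  2.32  2.23  0.47 -0.47]
t 12.95 pos [0.5337 0.0202 0.0623] F [-3.9 -0.8  7. ] w 0.01129812789845515
goal [0.5328 0.0205 0.0616] shift now axes [0.04 0.02 0.01] shift goal axes [0.04 0.02 0.01] turn [-0.01  0.01 -0.  ]
59.84367370605469 (np.float64(32.880609849997114), np.float64(44.74480784795934))
tcp rig [[-66.71085751  28.58054725  62.34938366]]
scale 5463 [[-139.7, 92.7, 42.8], [-126.7, 114.3, 45.3], [-112.7, 160.2, 46.3]]
clip 788 [[-140.6, 119.2, 48.9], [-133.6, 121.5, 52.8], [-124.4, 127.3, 54.1]]
rider/arm 4 [[-95.2, 179.0, 53.1], [-94.6, 179.6, 53.7], [-94.2, 179.9, 54.7]]
hist Y {178: 1, 180: 3}
case 1967 [[-91.7, 87.5, 48.1], [-76.7, 96.7, 49.7], [-52.2, 193.0, 52.0]]
anchor 0
```

Request:
{"op": "play_rows", "data": {"plan": [[[0,-0.16,0],[0,0,0],1],[[0,-0.16,0],[0,0,0],1],[[0,-0.16,0],[0,0,0],1],[[0,-0.16,0],[0,0,0],1],[[0,-0.16,0],[0,0,0],1],[[0,-0.16,0],[0,0,0],1],[[0,-0.16,0],[0,0,0],1],[[0,-0.16,0],[0,0,0],1],[[0,-0.16,0],[0,0,0],1],[[0,-0.16,0],[0,0,0],1],[[0,-0.16,0],[0,0,0],1],[[0,-0.16,0],[0,0,0],1],[[0,0,0],[0,0,0],1]]}}

```text
clock: 14.62
position: [0.5423, -0.0253, 0.0624]
tool_rot: [3.14, 0.507, -2.952]
force: [-4.5, 8.7, 5.9]
grip_width: 0.0116
finger_force: 60.0
```

Run:
```python
from kin import *; from h import *
o=bot.observe(); print(o["clock"],np.round(o["qpos"],2),"F",np.round(o["force"],1),o["finger_force"],o["grip_width"],o["tool_rot"])
print("tcp rig",toRig(o["position"][None],POSE)*1000, clear(o["position"],Ro.from_euler("xyz",o["tool_rot"]).as_matrix()))
g,q,u,v=look("w5.png")
for c in ("top","scene"):
    f=grab_frame(c); save(f,c+"5.png"); P=toRig(pts(f,f["depth"]>0),POSE)*1000; X,Y,Z=P.T
    for n,s in (("clip",(X>-142)&(X<-113)&(Y>105)&(Y<140)&(Z>48.5)&(Z<60)),("rider",(X>-112)&(X<-92)&(Y>100)&(Y<210)&(Z>53)&(Z<75))):
        print(c,n,s.sum(),np.round(np.percentile(P[s],[3,50,97],axis=0)).tolist() if s.any() else "")
a=cv2.imread("pics/w5.png"); b=cv2.imread("pics/top5.png")[120:250,160:330]
cv2.imwrite("pics/f.png",np.hstack([cv2.resize(a[60:260,280:560],(560,400),interpolation=cv2.INTER_CUBIC),cv2.resize(b,(240,400))]))
```

```text
14.625 [ 0.52  0.71 -0.68  2.29  2.29  0.39 -0.41] F [-4.5  8.7  5.9] 59.96631324291229 0.011591257313254581 [ 3.13985038  0.50728159 -2.95222846]
tcp rig [[-66.77177312 -17.77367888  62.38107722]] (np.float64(32.86056883663781), np.float64(44.73939181930318))
scale 1718 [[-139.1, 92.1, 42.4], [-124.8, 100.8, 45.2], [-112.7, 119.5, 46.3]]
clip 0 
rider/arm 0 
hist Y {}
case 1250 [[-91.5, 87.2, 48.1], [-72.5, 93.7, 50.2], [-52.2, 156.5, 51.9]]
anchor 0 
top clip 26 [[-138.0, 113.0, 49.0], [-128.0, 124.0, 52.0], [-114.0, 136.0, 57.0]]
top rider 41 [[-107.0, 146.0, 56.0], [-100.0, 154.0, 60.0], [-93.0, 163.0, 65.0]]
scene clip 0 
scene rider 0
```

View pics/f.png

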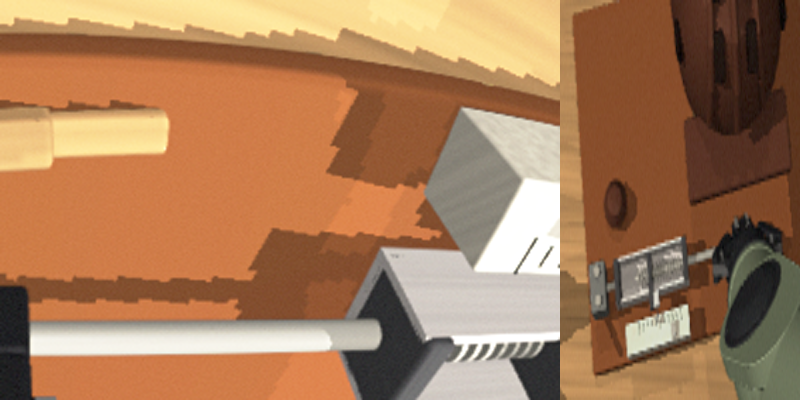

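The wrist view shows the rod drawn out, with the clip off its right edge. The top crop shows the rider and cross-arm at (655,295) still short of the clip, and the pull force is about 9 N. I'll go on in smaller steps.

Request:
{"op": "play_rows", "data": {"plan": [[[0,-0.14,0],[0,0,0],1],[[0,-0.14,0],[0,0,0],1],[[0,-0.14,0],[0,0,0],1],[[0,-0.14,0],[0,0,0],1],[[0,-0.14,0],[0,0,0],1],[[0,-0.14,0],[0,0,0],1],[[0,0,0],[0,0,0],1]]}}

```text
clock: 15.65
position: [0.5461, -0.0452, 0.0624]
tool_rot: [3.139, 0.507, -2.951]
force: [-5.5, 11.9, 6.6]
grip_width: 0.0115
finger_force: 60.2
```

```bash
cat > m.py <<'E'
from kin import *; from h import *
import sys
o=bot.observe(); print(o["clock"],np.round(o["qpos"],2),"F",np.round(o["force"],1),o["finger_force"],o["grip_width"])
print("tcp rig",toRig(o["position"][None],POSE)*1000)
C=[];Rr=[];S=[]
for k in range(4):
    f=grab_frame("top"); P=toRig(pts(f,f["depth"]>0),POSE)*1000; X,Y,Z=P.T
    C.append(P[(X>-140)&(X<-120)&(Y>112)&(Y<134)&(Z>50)&(Z<57)]); Rr.append(P[(X>-109)&(X<-93)&(Y>100)&(Y<210)&(Z>54)&(Z<75)])
    S.append(P[(X>-150)&(X<-105)&(Y>80)&(Y<220)&(Z>43)&(Z<47)])
for n,A in (("clip",C),("rider",Rr),("scale",S)):
    A=np.vstack(A); print(n,len(A),np.round(np.percentile(A,[2,10,50,90,98],axis=0),1).tolist() if len(A) else "")
A=np.vstack(Rr); A=A[np.argsort(A[:,1])]; print("rider x<-102 y:",np.round(A[A[:,0]<-102][:,1]).astype(int).tolist()); print("all y z",[(int(a),int(b)) for a,b in A[::3,1:]])
cv2.imwrite("pics/"+sys.argv[1],cv2.resize(f["pixels"][170:250,170:290,::-1],(750,500),interpolation=cv2.INTER_CUBIC))
# expected pixels of rig points
K=f["camera_matrix"]
for q in [(-.124,.1227,.049),(-.110,.1227,.049),(-.110,.090,.045),(-.110,.21,.045),(-.1,.1227,.0535)]:
    c=f["R"]@toW(np.array(q),POSE)[0]+f["t"]; print(q,np.round(((K@c)[:2]/c[2]-[170,170])*6.25))
E
python3 m.py g.png
```

```text
15.65 [ 0.56  0.71 -0.66  2.28  2.31  0.35 -0.39] F [-5.5 11.9  6.6] 60.15523016452789 0.011493871082551805
tcp rig [[-66.80525401 -38.00985747  62.4100909 ]]
clip 71 [[-139.4, 119.5, 50.2], [-138.3, 120.1, 50.9], [-130.5, 123.9, 52.8], [-123.1, 126.9, 55.5], [-122.5, 127.7, 56.9]]
rider 152 [[-107.5, 125.8, 55.0], [-106.3, 127.1, 57.2], [-100.2, 134.5, 60.6], [-94.5, 141.7, 64.9], [-93.3, 143.2, 66.0]]
scale 1031 [[-137.8, 94.7, 43.1], [-135.6, 104.5, 43.5], [-124.4, 153.6, 44.9], [-112.9, 200.5, 46.4], [-110.9, 209.5, 46.9]]
rider x<-102 y: [127, 127, 127, 127, 127, 128, 128, 128, 130, 130, 130, 130, 130, 130, 130, 130, 131, 131, 132, 132, 132, 132, 133, 133, 133, 133, 135, 135, 135, 135, 135, 135, 138, 138, 138, 138, 138, 138, 138, 138, 139, 139, 140, 140, 141, 141, 141, 141, 141, 141, 141, 143, 143, 143, 143]
all y z [(125, 63), (125, 66), (125, 59), (126, 59), (126, 62), (127, 63), (127, 59), (127, 57), (128, 64), (128, 59), (128, 64), (129, 64), (129, 61), (129, 58), (130, 62), (130, 55), (131, 63), (131, 65), (131, 58), (131, 61), (132, 65), (132, 65), (132, 59), (133, 60), (134, 60), (134, 63), (134, 57), (134, 61), (135, 56), (136, 60), (136, 61), (137, 63), (137, 60), (137, 57), (137, 61), (138, 59), (138, 54), (139, 58), (139, 60), (139, 61), (139, 57), (140, 60), (140, 60), (140, 65), (141, 55), (141, 58), (142, 57), (142, 64), (142, 61), (143, 55), (143, 57)]
(-0.124, 0.1227, 0.049) [437. 342.]
(-0.11, 0.1227, 0.049) [432. 310.]
(-0.11, 0.09, 0.045) [508. 300.]
(-0.11, 0.21, 0.045) [231. 343.]
(-0.1, 0.1227, 0.0535) [428. 286.]
```

View pics/g.png

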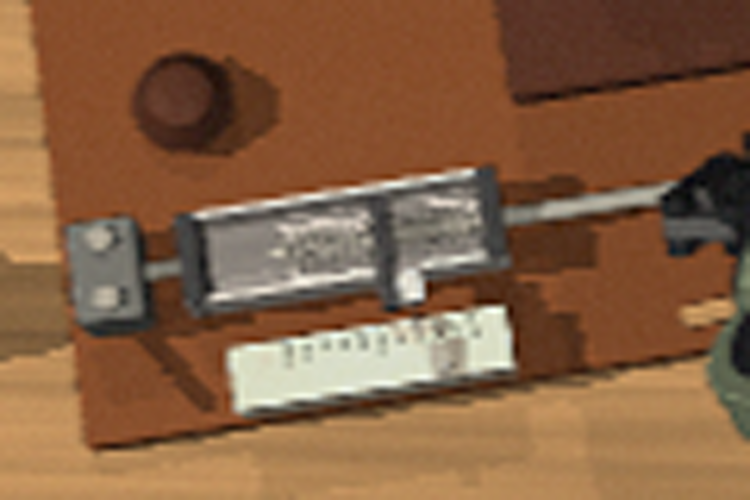

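The top crop shows the rider's bright block at (412,285), short of the clip at about (443,348). Depth puts the pointer at y ≈ 130.7 and the clip at ≈ 123, so about 8 mm remains.

Request:
{"op": "play_rows", "data": {"plan": [[[0,-0.1,0],[0,0,0],1],[[0,-0.1,0],[0,0,0],1],[[0,-0.1,0],[0,0,0],1],[[0,0,0],[0,0,0],1]]}}

```text
clock: 16.35
position: [0.5474, -0.0522, 0.0624]
tool_rot: [3.139, 0.507, -2.951]
force: [-4.8, 13.2, 8.4]
grip_width: 0.0116
finger_force: 60.3
```

```bash
python3 m.py h.png
```

```text
16.35 [ 0.57  0.71 -0.65  2.27  2.32  0.33 -0.38] F [-4.8 13.2  8.4] 60.30695915222168 0.011632866219819632
tcp rig [[-66.80732448 -45.1229726   62.40368676]]
clip 71 [[-139.1, 114.5, 50.3], [-138.4, 119.6, 51.2], [-131.0, 122.6, 53.0], [-123.0, 126.5, 55.9], [-122.2, 127.3, 56.5]]
rider 145 [[-106.8, 118.4, 54.8], [-105.7, 120.3, 57.0], [-100.5, 126.7, 60.8], [-94.7, 134.1, 63.7], [-93.4, 135.3, 65.9]]
scale 1014 [[-137.9, 93.9, 43.1], [-135.6, 102.9, 43.4], [-124.0, 154.7, 44.8], [-112.9, 200.9, 46.5], [-110.8, 209.8, 46.9]]
rider x<-102 y: [119, 119, 119, 119, 119, 119, 119, 119, 121, 121, 121, 122, 122, 122, 122, 122, 122, 122, 122, 124, 124, 124, 124, 124, 125, 127, 127, 127, 127, 127, 128, 128, 128, 128, 130, 130, 130, 130, 130, 130, 130, 130, 132, 132, 132, 132, 133, 133, 133, 133, 133, 135, 135, 135, 135, 135, 135, 135, 135, 136]
all y z [(118, 57), (118, 62), (118, 64), (118, 58), (119, 57), (120, 61), (120, 63), (120, 60), (121, 61), (121, 60), (121, 62), (121, 60), (122, 54), (122, 59), (123, 62), (123, 62), (123, 59), (124, 59), (124, 62), (125, 55), (125, 59), (125, 63), (126, 68), (126, 61), (126, 61), (127, 61), (127, 57), (127, 54), (128, 60), (128, 60), (129, 57), (129, 58), (129, 60), (130, 62), (130, 58), (131, 61), (131, 58), (131, 63), (131, 59), (132, 58), (132, 59), (133, 56), (133, 60), (134, 62), (134, 63), (134, 58), (134, 60), (135, 62), (135, 54)]
(-0.124, 0.1227, 0.049) [437. 342.]
(-0.11, 0.1227, 0.049) [432. 310.]
(-0.11, 0.09, 0.045) [508. 300.]
(-0.11, 0.21, 0.045) [231. 343.]
(-0.1, 0.1227, 0.0535) [428. 286.]
```

View pics/h.png

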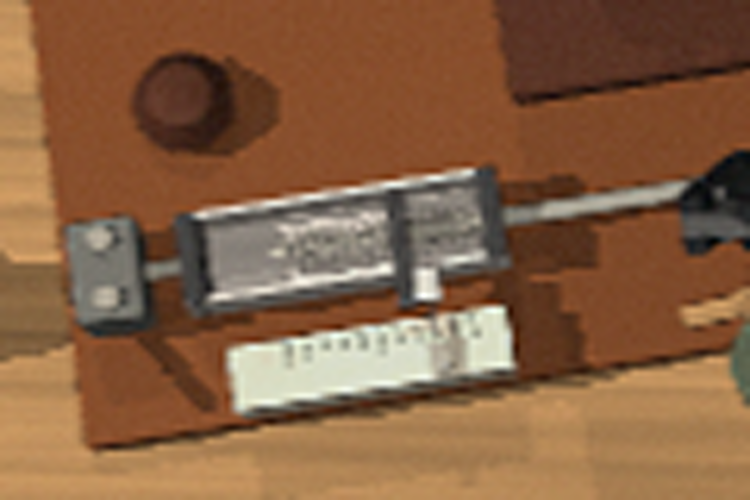

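The rider's pointer at (433,310) is now nearly in line with the clip at (434–452,345). I'll add 1.2 mm and hold for more than a second.

Request:
{"op": "play_rows", "data": {"plan": [[[0,-0.05,0],[0,0,0],1],[[0,0,0],[0,0,0],1],[[0,0,0],[0,0,0],1],[[0,0,0],[0,0,0],1],[[0,0,0],[0,0,0],1],[[0,0,0],[0,0,0],1],[[0,0,0],[0,0,0],1],[[0,0,0],[0,0,0],1],[[0,0,0],[0,0,0],1],[[0,0,0],[0,0,0],1],[[0,0,0],[0,0,0],1],[[0,0,0],[0,0,0],1],[[0,0,0],[0,0,0],1]]}}

```text
clock: 18.18
position: [0.5476, -0.0533, 0.0624]
tool_rot: [3.138, 0.507, -2.951]
force: [-5.9, 14.5, 6.8]
grip_width: 0.0113
finger_force: 60.4
```

Request:
{"op": "play_rows", "data": {"plan": [[[0,0.1,0],[0,0,0],1],[[0,0.15,0],[0,0,0],1],[[0,0.15,0],[0,0,0],1],[[0,0.15,0],[0,0,0],1],[[0,0.15,0],[0,0,0],1],[[0,0.15,0],[0,0,0],1],[[0,0.15,0],[0,0,0],1],[[0,0.15,0],[0,0,0],1],[[0,0.15,0],[0,0,0],1],[[0,0.15,0],[0,0,0],1],[[0,0.15,0],[0,0,0],1],[[0,0.15,0],[0,0,0],1],[[0,0.15,0],[0,0,0],1],[[0,0.15,0],[0,0,0],1],[[0,0.15,0],[0,0,0],1],[[0,0.15,0],[0,0,0],1],[[0,0.15,0],[0,0,0],1],[[0,0.15,0],[0,0,0],1],[[0,0.15,0],[0,0,0],1],[[0,0,0],[0,0,0],1]]}}

```text
clock: 20.68
position: [0.5351, 0.013, 0.0624]
tool_rot: [-3.141, 0.508, -2.954]
force: [-2.9, 0.5, 6.9]
grip_width: 0.0117
finger_force: 60.1
```

Run:
```python
from kin import *; from h import *
o=bot.observe(); print(o["clock"],np.round(o["qpos"],2),"F",np.round(o["force"],1),o["finger_force"])
print("tcp rig",toRig(o["position"][None],POSE)*1000)
look("w6.png")
```

```text
20.675 [ 0.44  0.71 -0.71  2.32  2.24  0.46 -0.46] F [-2.9  0.5  6.9] 60.09369134902954
tcp rig [[-66.71088994  21.19371177  62.35344567]]
scale 4602 [[-139.6, 92.6, 42.7], [-126.4, 111.8, 45.2], [-112.7, 153.7, 46.3]]
clip 854 [[-140.5, 119.2, 48.9], [-132.1, 121.7, 52.8], [-114.7, 127.2, 55.3]]
rider/arm 859 [[-109.7, 117.1, 53.4], [-103.8, 119.6, 59.6], [-94.6, 126.7, 62.8]]
hist Y {116: 15, 118: 385, 120: 118, 122: 139, 124: 105, 126: 76, 128: 21}
case 1667 [[-91.6, 87.4, 48.1], [-72.8, 94.9, 50.1], [-52.0, 192.9, 51.9]]
anchor 0
```

Request:
{"op": "play_rows", "data": {"plan": [[[0,0,0],[0,0,0],0.6],[[0,0,0],[0,0,0],0.3],[[0,0,0],[0,0,0],0],[[0,0,0],[0,0,0],0],[[-0.05,0,-0.3],[0,0,0],0],[[-0.05,0,-0.4],[0,0,0],0],[[-0.05,0,-0.4],[0,0,0],0],[[-0.05,0,-0.4],[0,0,0],0],[[-0.06,0,-0.5],[0,0,0],0],[[-0.06,0,-0.53],[0,0,0],0],[[0,0,0],[0,0,0],0]]}}

```text
clock: 22.1
position: [0.512, 0.008, 0.1224]
tool_rot: [-3.14, 0.509, -2.953]
force: [0.6, -0.1, 0.1]
grip_width: 0.0427
finger_force: 0.0
```

Run:
```python
from kin import *; from h import *
o=bot.observe(); print(o["clock"],np.round(o["qpos"],2),"F",np.round(o["force"],1),o["finger_force"])
print(clear(o["position"],Ro.from_euler("xyz",o["tool_rot"]).as_matrix()))
g,q,u,v=look("w7.png"); 
cv2.imwrite("pics/i.png",cv2.resize(g["pixels"][60:300,240:560,::-1],(800,600),interpolation=cv2.INTER_CUBIC))
```

```text
22.1 [ 0.43  0.51 -0.66  2.36  2.12  0.31 -0.4 ] F [ 0.6 -0.1  0.1] 0.0
(np.float64(24.159841601491937), np.float64(104.71714028669285))
scale 5206 [[-139.4, 93.6, 43.1], [-126.8, 143.9, 45.3], [-112.7, 206.6, 46.4]]
clip 483 [[-140.6, 119.4, 48.9], [-132.3, 122.3, 53.1], [-115.1, 127.3, 55.3]]
rider/arm 873 [[-108.7, 117.5, 53.4], [-102.1, 125.4, 59.6], [-89.7, 199.0, 63.0]]
hist Y {118: 193, 120: 68, 122: 90, 124: 66, 126: 70, 128: 14, 190: 1, 192: 151, 194: 95, 196: 57, 198: 41, 200: 26, 202: 1}
case 1675 [[-91.5, 87.6, 48.1], [-75.1, 137.4, 50.4], [-52.3, 224.4, 52.2]]
anchor 354 [[-86.1, 242.9, 52.3], [-65.7, 246.6, 55.0], [-52.4, 259.9, 57.0]]
```

View pics/i.png

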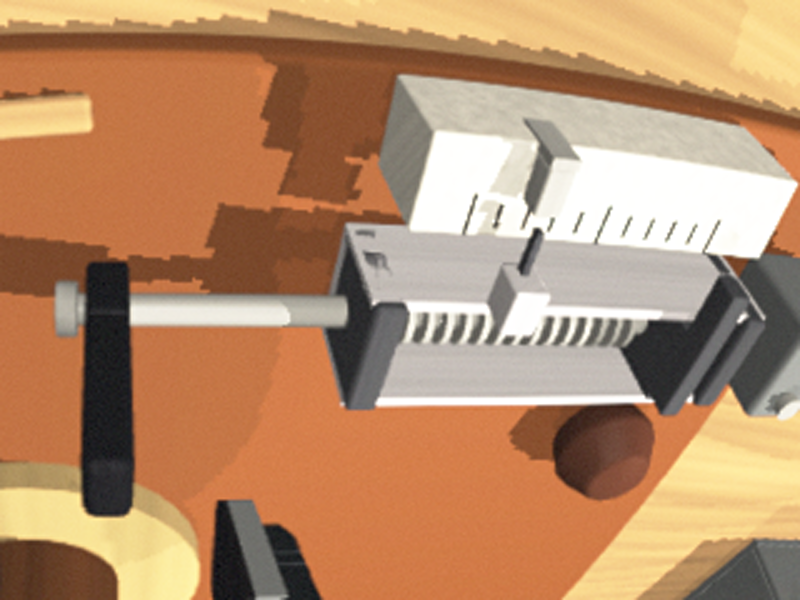

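The pointer at (537,235) lines up with the clip at (548,190). The cross-arm is back at y ≈ 191, so the rod is home, the handle is free and the tool is clear. I'll hand it in.

```bash
python3 -c "
from workcell import bot
print(bot.job_done())"
```

```text
the job is handed in; nothing more can be done
None
```

The anchor is proof-loaded and the job is handed in (verdict not shown): the pull was held over a second and eased back at about 30 mm/s, the rod is home, the handle is released, and the rider's pointer stands about 1 mm from the clip's centre.

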